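# Right the tipped sample jar, then crack the desiccator lid and hold it ajar

## Task

The sample jars waiting in the tray go into the desiccator next, but one has fallen over: stand it upright on its base in the tray, in the gap in the row between its two neighbours, and let go of it. Then take the desiccator's lid by its knob, pull it free of its sticky gasket without letting it fly up, and finish still holding it by the knob, steady, with the front edge about 2 cm open, the lid resting on nothing else. Leave the neighbouring jars standing where they are and do not disturb the other things on the bench.

Things in the scene. Friction and masses are not known exactly. Their poses are not given: they have to be found in the camera images.
- lane: Shallow white jar tray fixed to the bench, left or right of the desiccator: 100 (its x) by 250 (its y) mm, floor 4 mm thick, lip 4 mm wide all round, lip top 12 mm above the bench. Origin: centre of its underside, on the bench; the row of jars runs along its y axis through the origin.
- tipped_jar: Fallen jar, 70 mm tall, 90 g: white cylinder 36 mm across up to 46 mm from its base, neck, orange cap 34 mm across from 50 to 70 mm. Origin: centre of its base; z runs along its axis, base to cap. It lies on the tray floor between its neighbours, across the row, cap away from the robot (within 0.65 rad of +x). Balance point 35 mm from its base. Leaning under 0.4 rad it rocks upright when let go.
- jar_a: Standing neighbour, the same kind of jar (36 mm diameter, 70 mm tall); origin: centre of its base. In the row at about 85 to 92 mm on the tray's -y side.
- jar_b: Standing neighbour, the same kind of jar; origin: centre of its base. In the row at about 85 to 92 mm on the tray's +y side.
- desiccator: Grey desiccator box fixed to the bench, 200 by 200 mm, rim 110 mm above the bench, closed by a white hinged lid. Origin: centre of its underside; its front (the knob side) faces its -x, the hinge is along its far (+x) rim, parallel to its y axis.
- lid (a joint): Lid angle (rad): 0 shut, grows as the front edge rises; 0.1 = front edge 20 mm up. White lid 204 x 206 x 12 mm, 0.45 kg. Sticky gasket: the pull needed at the knob peaks at 12 N (slow pull) to 23 N (fast) in the first 2 mm of lift and is gone after 7 mm (0.04 rad); then only the lid's weight, about 3 N at the knob, is felt. If let go it falls shut, or nearly so (onto its gasket, below 0.04 rad).
- lid_knob (a point): Centre of the head of the lid's knob, on its axis, 40 mm above the lid's underside. The knob: steel stem 22 mm in diameter, 20 mm tall, standing on the lid; on it a black round head 32 mm in diameter, 16 mm tall. 172 mm from the hinge line, 30 mm in from the front edge.
- lid_hinge (a point): Point on the hinge line, in the middle of the lid's width, 110 mm above the bench; the hinge line is the desiccator's y axis direction.
- tip_box: Bystander: box of pipette tips with a green top frame, 90 by 125 by 63 mm; origin: centre of its underside.
- calculator: Bystander: black pocket calculator lying flat, 150 by 78 by 15 mm; origin: centre of its underside.
- pen: Bystander: white pen with a black cap, 145 mm long, 12 mm thick, lying flat; origin: near its middle, on its underside.
- beaker: Bystander: glass beaker, 70 mm in diameter, 85 mm tall; origin: centre of its base.

How it is judged:
By the outcome, as a careful person would: the job done as asked, in the order asked, and still so for the second after the job is handed in, while the arm keeps its last pose, push and grip.
It also fails if it takes over 59 s, if anything falls off the work surface, if the arm or the gripper's body presses on something with over 40 N, if the wrist force passes 120 N, or if a joint passes its speed limit or range.

## Robot

A 7-joint arm with a two-finger parallel gripper is mounted at the origin on the work surface. World frame = base frame: x ahead of the robot, y to its left, z up, the work surface at z = 0. Lengths are in m, angles in rad, forces in N, time in s.
With the tool pointing down it reaches from about 0.425 to 0.925 m from the base axis. Payload 6.8 kg.
Tool frame: the origin (TCP) lies midway between the tips of the shut fingers; the grasp point (between the pads) lies manip.hold_point_z behind it (manip.hold_point_z is the distance from the TCP to the grasp point, in m); y points along the fingers, z is the direction in which the jaws open and shut, and the axes are right-handed (so a half turn about y gives the same grasp; the last joint's range is limited). The gripper opens to 88 mm and grips with 3 to 60 N. Pads are 20 mm wide; open, the fingers measure 115 mm over their backs; the gripper's body (75 mm by 178 mm) begins 61 mm behind the grasp point.
Start: joints at [-1.326, 0.477, 0.022, 1.555, -0.011, 1.109, -0.083], TCP at [0.233, 0.633, 0.223] pointing down, gripper open.
Joint ranges: [-2.96, 2.96], [-0.34, 2.1], [-1.41, 1.46], [0.24, 2.44], [-1.37, 4.51], [0.17, 1.92], [-2.96, 2.96]. Speed limits (rad/s): [2.39, 2.39, 3.14, 3.14, 3.14, 3.14, 3.14].

## Interface

Orientations are given as a rotation vector (axis times angle).
In Python, from workcell import monitor, optics, workorder, finder, manip gives the robot as it stands. The module is installed in compiled form; this text tells all that it offers.
- The arm moves only by the tool apply_moves, never from a script. Its argument "targets" is a list of rows, each an object of numbers: "x", "y", "z": the shift along the tool's x, y, z in mm; "twist": the turn about the tool's y in rad; "claw": the closure, from -1 (fully open) to 1 (shut). A call has 1 to 8 rows; each row is the pose to reach, as a shift and turn from the pose commanded when the call began, along the tool's axes at that moment; what a row does not reach only later rows make up. A row lasts 1/10 s, in which the tool goes at most 50 mm and 8.59 degrees, less where a joint would pass 70% of its speed; a pose out of reach is approached as far as the arm can. A call with a gripper value outside its range is refused whole. The fingers move at their own pace and stop on an object; "squeeze" is the grip in N (left out, the last holds). Time passes only in rows, so rows that repeat a pose let the fingers close. It gives the time, the measured TCP pose, the force and the opening at its end, in the units of the state.
- monitor.sense(): the state, without advancing time (a new reading comes with each control period).
- optics.grab_frame(name): name is "side" or "top"; returns the picture (400x640x3 uint8, blue, green, red); there is no depth.
- optics.get_calibration(name): a dict with "K" (3x3 intrinsics, pixels), "cam_to_world" (4x4, takes a point from camera to world coordinates). Camera axes: x right, y down, z forward; pixel columns grow to the right and rows downward; lengths in m; the calibration is good to about 2 mm. A picture is of the moment at which its call begins. get_calibration takes no time and is no camera call.
- workorder.sign_off(): hands the job in, once; it reports no verdict.
Trained networks look in the newest picture that a camera, given by its name, has taken for a name from the list of things; names that differ only in an ending like _2 or _b are one class to them, and where a whole thing is asked for, a point or a joint stands for the part that bears it (a point fixed in the world has none). Each returns a list of dicts, best first, with "conf" (0 to 1); they miss things now and then, are a little off and sometimes report something else, mostly with a low value. They report only what shows in the picture. A call takes as long as a camera call.
- finder.search_frame(camera, query): "uv" ([column, row] in pixels, amid what is visible of it).
- finder.cut_out(camera, query): "mask" (400x640 bool, what is visible of it) and "uv" ([column, row] in pixels, amid what is visible of it).
- finder.pinpoint(camera, query): "uv" ([column, row] in pixels: a listed point, or the origin of a listed thing).
The state is a dict: "time": time; "joints": joint angles; "dq": joint speeds; "joint_torque": joint torques, N m; "ee_pos": TCP position; "orientation": TCP orientation; "force": force on the tool from outside, world axes, zero at the start; "wrist_torque": the same for the moment, N m; "opening": finger opening in m.
Only numpy, scipy, OpenCV 4.12 (cv2) and the standard library are available. Lean on these libraries where they do the work, as an engineer would, in place of code of your own. Each camera call takes 0.05 s, during which the arm holds its last target.

## Working session

There is one attempt and no reset: what is moved stays moved. The work goes in short steps, Python scripts to look and compute and a tool call to move; the robot and the scene stay as the last step left them, time stands still between calls to the robot, and variables do not carry over. Pictures are saved under pics/ and viewed, and the job is handed in when it is done.

Besides the shell and the picture viewer there is one more tool, called after "Call:" as name(argument=value, ...) on one line, values as JSON. apply_moves: Moves the arm, as the interface text tells. Its arguments: {"type":"object","properties":{"targets":{"type":"array"},"squeeze":{"type":"number"}},"required":["targets"]}

```bash
mkdir -p pics
python3 - <<'E'
from workcell import monitor, optics, workorder, finder, manip
import cv2, numpy as np
print(monitor.sense()); print(manip.hold_point_z)
for n in("side","top"):
    cv2.imwrite(f"pics/{n}0.png",optics.grab_frame(n)); c=optics.get_calibration(n); print(n,np.round(c["K"],1).tolist(),np.round(c["cam_to_world"],4).tolist())
    for q in ["lane","tipped_jar","jar_a","desiccator","lid_knob","lid_hinge"]:
        try: print(q,[(round(d["conf"],2),np.round(d["uv"],1).tolist()) for d in finder.pinpoint(n,q)][:4])
        except Exception as e: print(q,e)
E
```

```text
{'time': 0.0, 'joints': array([-1.32614735,  0.47779135,  0.02232892,  1.55640872, -0.01149934,
        1.10932402, -0.08312563]), 'dq': array([ 4.06793338e-05, -3.38075340e-03, -4.85185355e-04, -1.25716986e-03,
        4.09136206e-04,  2.47225926e-03, -9.08219302e-04]), 'joint_torque': array([ 1.27746210e-05, -5.82854033e+01,  1.53521340e+00, -2.72599965e+01,
       -5.42687404e-02,  1.73540338e-02,  1.82155291e-04]), 'ee_pos': array([0.23300075, 0.63287845, 0.22170544]), 'orientation': array([-1.55481458,  0.27700044, -0.27670314]), 'force': array([ 0.12456849,  0.30229111, -0.00382053]), 'wrist_torque': array([-0.00643897,  0.00328716, -0.02620034]), 'opening': 0.08791560994336521}
0.0187
side [[427.2, 0.0, 319.2], [0.0, 427.2, 200.2], [0.0, 0.0, 1.0]] [[0.8439, -0.3998, 0.3578, 0.0526], [-0.5361, -0.6033, 0.5904, -0.8201], [-0.0201, -0.6901, -0.7235, 1.1349], [0.0, 0.0, 0.0, 1.0]]
lane [(0.91, [376.7, 264.6])]
tipped_jar [(0.74, [373.1, 272.5])]
jar_a [(0.74, [357.5, 252.4]), (0.72, [398.5, 283.2])]
desiccator [(0.75, [301.7, 189.1]), (0.48, [359.2, 252.4])]
lid_knob [(0.85, [283.7, 165.7])]
lid_hinge [(0.79, [325.7, 158.4])]
top [[450.3, 0.0, 314.0], [0.0, 450.3, 201.4], [0.0, 0.0, 1.0]] [[0.0083, -0.9976, 0.0692, 0.4272], [-0.9998, -0.0093, -0.0146, 0.0194], [0.0153, -0.069, -0.9975, 1.5573], [0.0, 0.0, 0.0, 1.0]]
lane [(0.82, [386.8, 179.5])]
tipped_jar [(0.47, [389.0, 190.2]), (0.35, [163.8, 213.2])]
jar_a [(0.67, [359.4, 188.1]), (0.63, [408.6, 177.2])]
desiccator [(0.63, [257.0, 190.5])]
lid_knob [(0.91, [256.3, 202.8])]
lid_hinge [(0.97, [253.3, 154.1])]
```

View pics/side0.png

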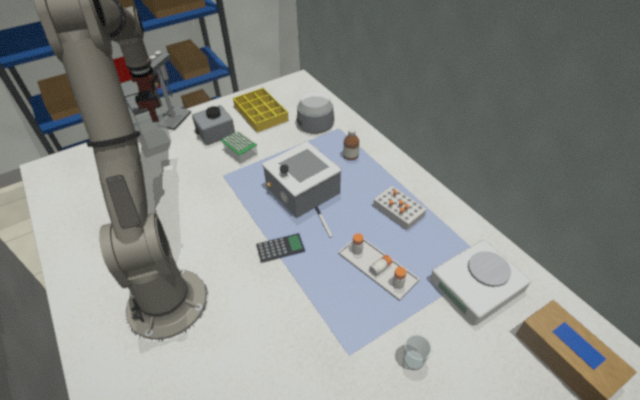

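View pics/top0.png

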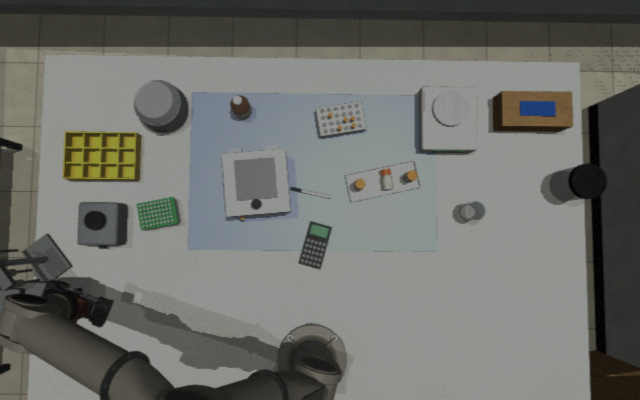

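```bash
cat > h.py <<'E'
import numpy as np, cv2
from scipy.spatial.transform import Rotation as R
from workcell import monitor, optics, workorder, finder, manip
def ray(n,uv):
    c=optics.get_calibration(n);K=np.array(c["K"]);T=np.array(c["cam_to_world"])
    d=T[:3,:3]@np.linalg.inv(K)@np.array([uv[0],uv[1],1.]);return T[:3,3],d
def onz(n,uv,z):
    o,d=ray(n,uv);return o+d*(z-o[2])/d[2]
def tri(a,b):
    A=[];B=[]
    for n,uv in a,b:
        o,d=ray(n,uv);d=d/np.linalg.norm(d);P=np.eye(3)-np.outer(d,d);A.append(P);B.append(P@o)
    x=np.linalg.lstsq(np.vstack(A),np.hstack(B),rcond=None)[0];return x
def proj(n,p):
    c=optics.get_calibration(n);K=np.array(c["K"]);T=np.linalg.inv(np.array(c["cam_to_world"]))
    q=K@(T[:3,:3]@np.array(p)+T[:3,3]);return q[:2]/q[2]
E
python3 - <<'E'
from h import *
for k,s,t in [("lane",[376.7,264.6],[386.8,179.5]),("tip",[373.1,272.5],[389,190.2]),("ja1",[398.5,283.2],[359.4,188.1]),("ja",[398.5,283.2],[408.6,177.2]),("jb",[357.5,252.4],[359.4,188.1]),("des",[301.7,189.1],[257,190.5]),("knob",[283.7,165.7],[256.3,202.8]),("hinge",[325.7,158.4],[253.3,154.1])]:
    print(k,np.round(tri(("side",s),("top",t)),4))
s=monitor.sense();print(R.from_rotvec(s["orientation"]).as_matrix().round(3))
for n in("side","top"):
    im=optics.grab_frame(n)
    x=(330,220) if n=="side" else (330,130)
    cv2.imwrite(f"pics/{n}0z.png",cv2.resize(im[x[1]:x[1]+100,x[0]:x[0]+120],None,fx=6,fy=6,interpolation=cv2.INTER_CUBIC))
E
```

```text
lane [ 0.6071 -0.25    0.0241]
tip [ 0.5766 -0.2618  0.0179]
ja1 [ 0.6539 -0.2207 -0.1656]
ja [ 0.6226 -0.3313  0.0093]
jb [ 0.5866 -0.1628  0.0023]
des [0.5788 0.1899 0.0058]
knob [0.5185 0.1773 0.1635]
hinge [0.689  0.193  0.1017]
[[ 0.938  0.     0.345]
 [-0.345  0.     0.938]
 [-0.    -1.     0.   ]]
```

The side view shows the tray (centre ≈377,265) with a jar standing at each end, the fallen one between them, and the desiccator knob at ≈(284,168). In the top view the fallen jar's cap is at ≈(386,172) and the knob at (256,204).

View pics/side0z.png

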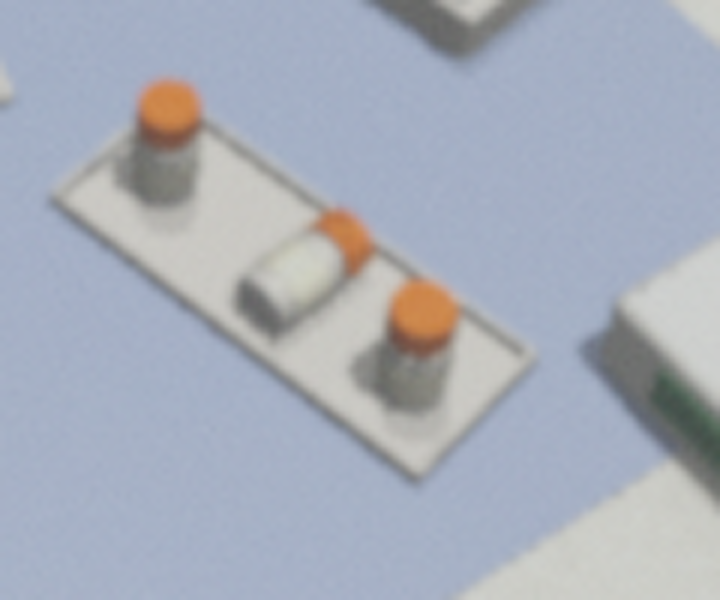

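View pics/top0z.png

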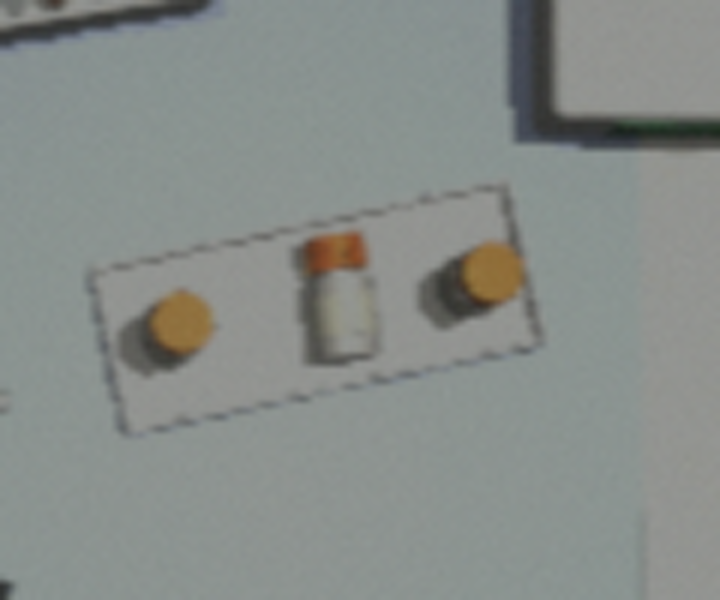

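Run:
```python
from h import *
for n in("side","top"):
    for q in ["tipped_jar","jar_a","lane","lid_knob"]:
        for d in finder.cut_out(n,q)[:4]:
            m=d["mask"].astype(np.uint8);r=cv2.minAreaRect(np.argwhere(m)[:,::-1].astype(np.float32))
            print(n,q,round(d["conf"],2),np.round(d["uv"],1),m.sum(),np.round(cv2.boxPoints(r),1).tolist())
```

```text
side tipped_jar 0.69 [379.8 263.1] 289 [[367.0, 269.0], [384.5, 251.5], [393.5, 260.5], [376.0, 278.0]]
side jar_a 0.68 [400.1 279.6] 234 [[391.70001220703125, 287.3999938964844], [394.70001220703125, 266.0], [406.79998779296875, 267.70001220703125], [403.70001220703125, 289.1000061035156]]
side jar_a 0.51 [354.2 244.8] 211 [[352.0, 233.0], [363.0, 233.0], [363.0, 254.0], [352.0, 254.0]]
side lane 0.76 [379.3 270.9] 1646 [[336.79998779296875, 253.8000030517578], [356.3999938964844, 228.6999969482422], [421.6000061035156, 279.6000061035156], [402.1000061035156, 304.70001220703125]]
side lane 0.45 [321.3 220. ] 106 [[314.3999938964844, 208.8000030517578], [318.3999938964844, 206.8000030517578], [331.0, 232.0], [327.0, 234.0]]
side lid_knob 0.62 [301.7 167.8] 2436 [[260.5, 163.39999389648438], [319.20001220703125, 130.8000030517578], [341.8999938964844, 171.60000610351562], [283.20001220703125, 204.1999969482422]]
top tipped_jar 0.46 [385.  181.9] 209 [[382.0, 169.0], [393.0, 169.0], [393.0, 189.0], [382.0, 189.0]]
top jar_a 0.55 [361.  184.3] 114 [[354.0, 179.0], [365.0, 179.0], [365.0, 190.0], [354.0, 190.0]]
top jar_a 0.41 [407.9 176.6] 139 [[401.5, 177.5], [411.5, 167.5], [419.0, 175.0], [409.0, 185.0]]
top lane 0.77 [380.  178.5] 1737 [[344.1000061035156, 173.5], [414.8999938964844, 157.3000030517578], [421.70001220703125, 186.8000030517578], [350.79998779296875, 203.0]]
top lid_knob 0.66 [256.6 182.6] 4040 [[221.1999969482422, 153.39999389648438], [285.6000061035156, 148.3000030517578], [290.6000061035156, 211.5], [226.1999969482422, 216.5]]
```

Run:
```python
from h import *
off=np.array([330,130])
zc=lambda a,o:np.array(a)/6+np.array(o)-0.4
T=[zc(p,(330,130)) for p in [(90,272),(505,185),(543,347),(123,435)]]
S=[zc(p,(330,220)) for p in [(55,200),(418,480),(535,352),(195,105)]]
for n,P in(("top",T),("side",S)):
    w=np.array([onz(n,p,.012) for p in P]);print(n,w.round(4).tolist(),w.mean(0).round(4),[np.linalg.norm(w[i]-w[i-1]).round(4) for i in range(4)])
print("jar top: base,cap", onz("top",zc((347,357),(330,130)),.022),onz("top",zc((336,236),(330,130)),.022))
# axis points mid neck: 
print("neck top",onz("top",zc((340,272),(330,130)),.026))
print("caps top",onz("top",zc((180,322),(330,130)),.074),onz("top",zc((492,273),(330,130)),.074))
print("caps side",onz("side",zc((168,103),(330,220)),.074),onz("side",zc((423,304),(330,220)),.074))
print("side base/cap", onz("side",zc((262,300),(330,220)),.022),onz("side",zc((345,240),(330,220)),.022))
print("knob", onz("top",[256.3,203.5],.158),onz("top",[256.3,202.8],.15),onz("side",[283.7,165.7],.15),onz("side",[325.7,158.4],.11),onz("top",[253.3,154.1],.11))
w=[onz("top",p,.122) for p in [(222,154),(286,149),(290.5,212),(226,217)]];print(np.round(w,4).tolist())
im=optics.grab_frame("top");cv2.imwrite("pics/dz.png",cv2.resize(im[140:230,210:300],None,fx=6,fy=6,interpolation=cv2.INTER_CUBIC))
im=optics.grab_frame("side");cv2.imwrite("pics/dzs.png",cv2.resize(im[130:220,255:355],None,fx=6,fy=6,interpolation=cv2.INTER_CUBIC))
```

```text
top [[0.6272, -0.1083, 0.012], [0.6803, -0.3486, 0.012], [0.5863, -0.37, 0.012], [0.5332, -0.1276, 0.012]] [ 0.6068 -0.2386  0.012 ] [np.float64(0.0959), np.float64(0.2462), np.float64(0.0964), np.float64(0.2481)]
side [[0.534, -0.1384, 0.012], [0.5875, -0.3779, 0.012], [0.6853, -0.3531, 0.012], [0.6361, -0.1271, 0.012]] [ 0.6107 -0.2491  0.012 ] [np.float64(0.1028), np.float64(0.2454), np.float64(0.101), np.float64(0.2313)]
jar top: base,cap [ 0.57844522 -0.25483621  0.022     ] [ 0.64813005 -0.24871432  0.022     ]
neck top [ 0.62683576 -0.25025336  0.026     ]
caps top [ 0.59184905 -0.15305854  0.074     ] [ 0.62088864 -0.32628802  0.074     ]
caps side [ 0.59278805 -0.15642086  0.074     ] [ 0.62312283 -0.3277765   0.074     ]
side base/cap [ 0.58320349 -0.2562386   0.022     ] [ 0.64283131 -0.24999564  0.022     ]
knob [0.51610026 0.17820792 0.158     ] [0.51880094 0.1791535  0.15      ] [0.52562137 0.19098516 0.15      ] [0.6924329  0.18155761 0.11      ] [0.67937197 0.19610249 0.11      ]
[[0.6765, 0.2949, 0.122], [0.695, 0.0899, 0.122], [0.4923, 0.073, 0.122], [0.4745, 0.2777, 0.122]]
```

View pics/dz.png

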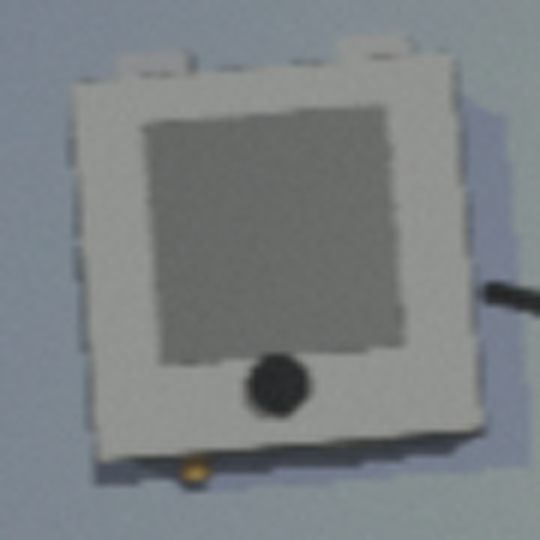

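View pics/dzs.png

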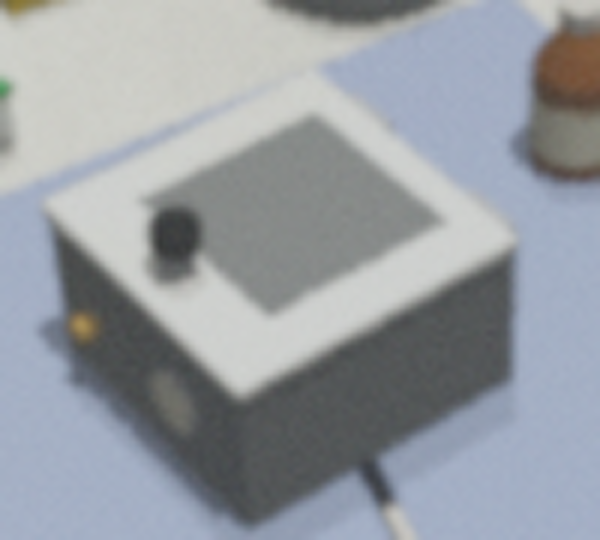

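Knob head centre in the top view is at about (256.2, 203.9), in the side view (284, 169). Estimates: jar base (0.580,-0.2555), yaw 0.095; gap midpoint (0.607,-0.241). Going over.

Call:
apply_moves(targets=[{"x": 280, "y": 0, "z": -280, "twist": 0, "claw": -1}, {"x": 280, "y": 0, "z": -280, "twist": 0, "claw": -1}, {"x": 280, "y": 0, "z": -280, "twist": 0, "claw": -1}, {"x": 280, "y": 0, "z": -280, "twist": 0, "claw": -1}, {"x": 280, "y": 0, "z": -280, "twist": 0, "claw": -1}, {"x": 280, "y": 0, "z": -280, "twist": 0, "claw": -1}, {"x": 280, "y": 0, "z": -280, "twist": 0, "claw": -1}, {"x": 280, "y": 0, "z": -280, "twist": 0, "claw": -1}], squeeze=3)

```text
time: 2.1
ee_pos: [0.4, 0.2717, 0.223]
orientation: [-1.552, 0.277, -0.278]
force: [0.5, 0.1, 0.7]
opening: 0.0875
```

Call:
apply_moves(targets=[{"x": 280, "y": 0, "z": -280, "twist": 0, "claw": -1}, {"x": 280, "y": 0, "z": -280, "twist": 0, "claw": -1}, {"x": 280, "y": 0, "z": -280, "twist": 0, "claw": -1}, {"x": 280, "y": 0, "z": -280, "twist": 0, "claw": -1}, {"x": 280, "y": 0, "z": -280, "twist": 0, "claw": -1}, {"x": 280, "y": 0, "z": -280, "twist": 0, "claw": -1}, {"x": 280, "y": 0, "z": -280, "twist": 0, "claw": -1}, {"x": 280, "y": 0, "z": -280, "twist": 0, "claw": -1}])

```text
time: 2.9
ee_pos: [0.566, -0.0879, 0.223]
orientation: [-1.553, 0.276, -0.278]
force: [0.4, 1.3, -0.2]
opening: 0.0876
```

Call:
apply_moves(targets=[{"x": 126, "y": 50, "z": -128, "twist": -0.447, "claw": -0.5}, {"x": 126, "y": 50, "z": -128, "twist": -0.447, "claw": -0.5}, {"x": 126, "y": 50, "z": -128, "twist": -0.447, "claw": -0.5}, {"x": 126, "y": 50, "z": -128, "twist": -0.447, "claw": -0.5}, {"x": 126, "y": 50, "z": -128, "twist": -0.447, "claw": -0.5}, {"x": 126, "y": 50, "z": -128, "twist": -0.447, "claw": -0.5}])

```text
time: 3.5
ee_pos: [0.6389, -0.2501, 0.1719]
orientation: [-1.569, -0.072, 0.073]
force: [-0.7, 0.3, -0.2]
opening: 0.0662
```

```bash
cat >> h.py <<'E'
def st():
    s=monitor.sense();M=R.from_rotvec(s["orientation"]).as_matrix()
    print("t",round(s["time"],2),"p",s["ee_pos"].round(4),"x",M[:,0].round(3),"y",M[:,1].round(3),"z",M[:,2].round(3),"F",s["force"].round(2),"op",round(s["opening"],4));return s["ee_pos"],M
def go(t):
    p,M=st();print("tool shift mm",(M.T@(np.array(t)-p)*1000).round(1),"yaw",np.arctan2(M[1,0],M[0,0]).round(4))
def shot(n,name,c,f=6):
    im=optics.grab_frame(n);x0,y0,w,h=c
    cv2.imwrite(f"pics/{name}.png",cv2.resize(im[y0:y0+h,x0:x0+w],None,fx=f,fy=f,interpolation=cv2.INTER_CUBIC))
E
python3 - <<'E'
from h import *
go([.6395,-.2498,.0065])
shot("side","s1",(330,200,120,100));shot("top","t1",(330,130,120,100))
E
```

```text
t 3.5 p [ 0.6389 -0.2501  0.1719] x [ 0.996  0.092 -0.001] y [-0.001  0.    -1.   ] z [-0.092  0.996  0.   ] F [-0.69  0.28 -0.24] op 0.0662
tool shift mm [  0.8 165.4   0.2] yaw 0.0922
```

View pics/s1.png

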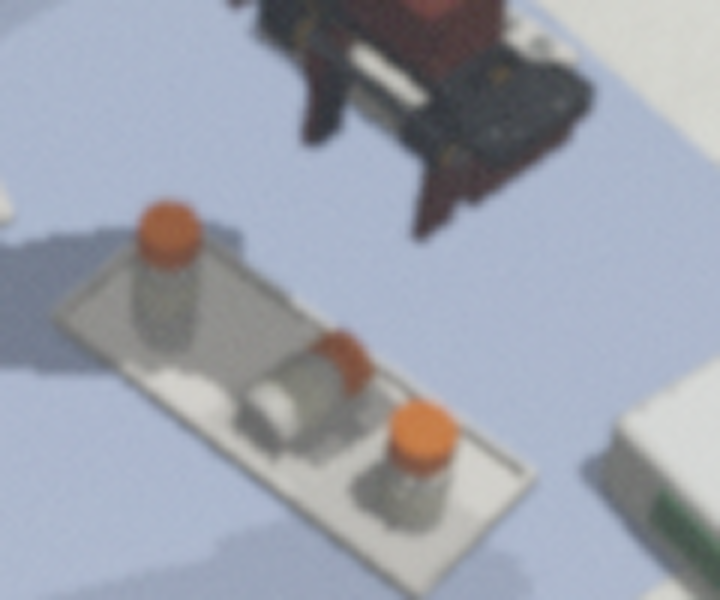

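View pics/t1.png

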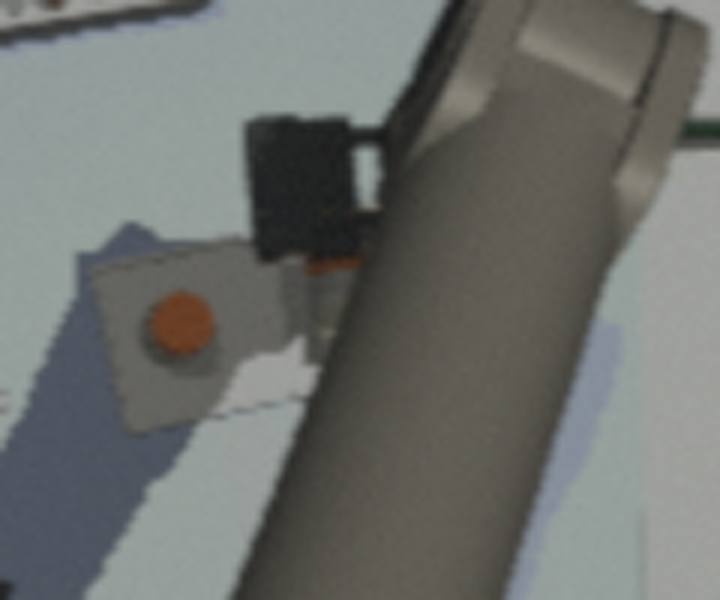

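Call:
apply_moves(targets=[{"x": -1, "y": 50, "z": 0, "claw": -0.5}, {"x": -1, "y": 100, "z": 0, "claw": -0.5}, {"x": -1, "y": 135, "z": 0, "claw": -0.5}, {"x": -1, "y": 150, "z": 0, "claw": -0.5}, {"x": -1, "y": 158, "z": 0, "claw": -0.5}, {"x": -1, "y": 164, "z": 0, "claw": -0.5}, {"x": -1, "y": 164, "z": 0, "claw": -0.5}])

```text
validation failed for argument at $.ta...
```

Run:
```python
from h import *
go([.6375,-.2498,.0075])
shot("side","s2",(330,200,120,100))
```

```text
t 3.6 p [ 0.6395 -0.2477  0.1728] x [0.995 0.095 0.   ] y [ 0.     0.001 -1.   ] z [-0.095  0.995  0.001] F [0.77 0.54 0.31] op 0.0659
tool shift mm [ -2.2 165.3  -2.1] yaw 0.0955
```

View pics/s2.png

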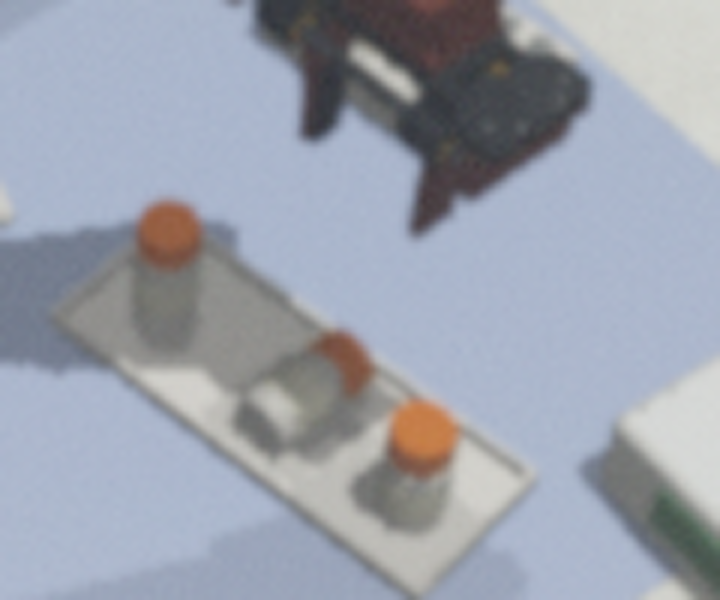

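The move was refused because its rows had no twist, so nothing moved. Resending it with twist included.

Call:
apply_moves(targets=[{"x": -1, "y": 50, "z": -1, "twist": 0, "claw": -0.5}, {"x": -1, "y": 100, "z": -1, "twist": 0, "claw": -0.5}, {"x": -1, "y": 135, "z": -1, "twist": 0, "claw": -0.5}, {"x": -1, "y": 150, "z": -1, "twist": 0, "claw": -0.5}, {"x": -1, "y": 158, "z": -1, "twist": 0, "claw": -0.5}, {"x": -1, "y": 164, "z": -1, "twist": 0, "claw": -0.5}, {"x": -1, "y": 164, "z": -1, "twist": 0, "claw": -0.5}])

```text
time: 4.35
ee_pos: [0.6392, -0.2504, 0.0098]
orientation: [-1.57, -0.076, 0.073]
force: [-0.3, 0.2, 0.1]
opening: 0.0654
```

Run:
```python
from h import *
go([.6375,-.2498,.0075])
shot("side","s3",(330,200,120,100))
```

```text
t 4.35 p [ 0.6392 -0.2504  0.0098] x [0.996 0.094 0.002] y [ 0.002 -0.    -1.   ] z [-0.094  0.996 -0.001] F [-0.33  0.22  0.05] op 0.0654
tool shift mm [-1.7  2.3  0.8] yaw 0.0945
```

View pics/s3.png

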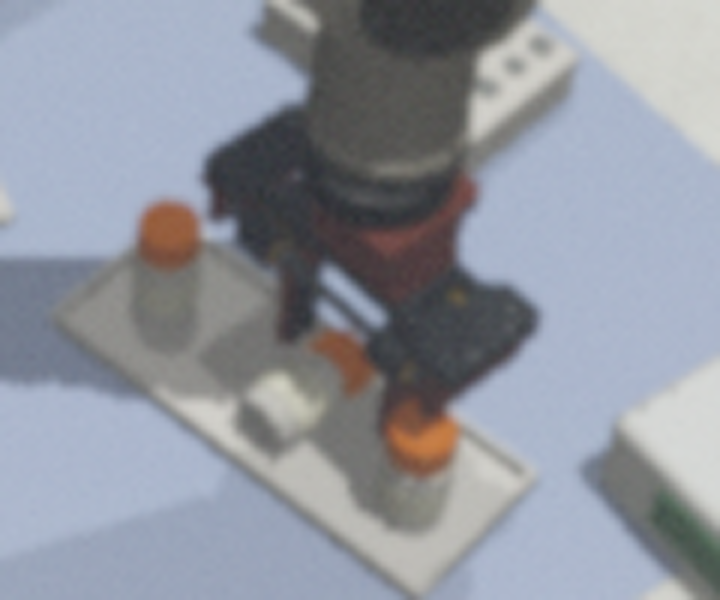

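Call:
apply_moves(targets=[{"x": -1, "y": 2, "z": 0, "twist": 0, "claw": 1}, {"x": -1, "y": 2, "z": 0, "twist": 0, "claw": 1}, {"x": -1, "y": 2, "z": 0, "twist": 0, "claw": 1}, {"x": -1, "y": 2, "z": 0, "twist": 0, "claw": 1}, {"x": -1, "y": 2, "z": 0, "twist": 0, "claw": 1}, {"x": -1, "y": 2, "z": 0, "twist": 0, "claw": 1}], squeeze=4)

```text
time: 5.0
ee_pos: [0.6375, -0.2504, 0.0068]
orientation: [-1.57, -0.074, 0.074]
force: [-0.4, -0.7, -0.1]
opening: 0.0339
```

Run:
```python
from h import *
go([.6375,-.2498,.0075])
shot("side","s4",(330,200,120,100))
# arc about E: r from (58,18)
for a in np.radians([0,10,20,30,40,50,60,70,80,90]):
    u=58*np.cos(a)-18*np.sin(a);z=58*np.sin(a)+18*np.cos(a);print(round(np.degrees(a)),round(u-58,1),round(-(z-18),1))
```

```text
t 5.0 p [ 0.6375 -0.2504  0.0068] x [0.996 0.094 0.   ] y [ 0. -0. -1.] z [-0.094  0.996 -0.   ] F [-0.37 -0.72 -0.07] op 0.0339
tool shift mm [ 0.  -0.7  0.6] yaw 0.0942
0 0.0 -0.0
10 -4.0 -9.8
20 -9.7 -18.8
30 -16.8 -26.6
40 -25.1 -33.1
50 -34.5 -38.0
60 -44.6 -41.2
70 -55.1 -42.7
80 -65.7 -42.2
90 -76.0 -40.0
```

View pics/s4.png

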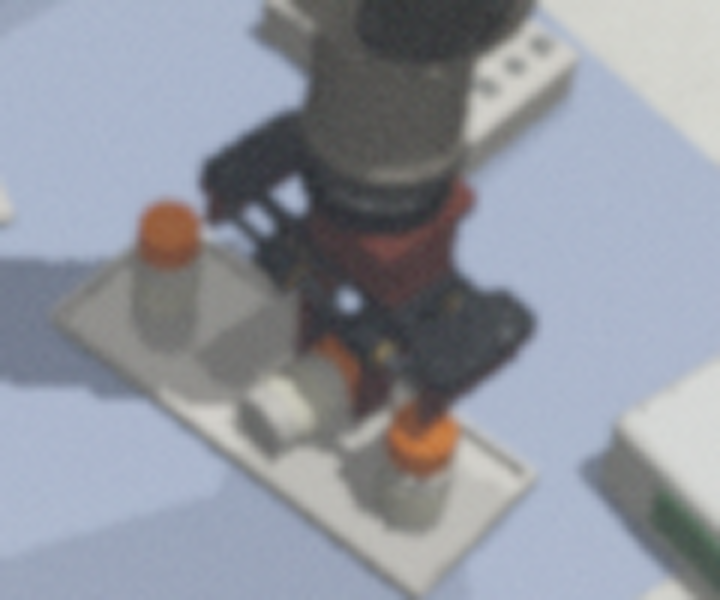

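Cap gripped at 33.9 mm. Next I lift 20 mm to see whether it pivots.

Call:
apply_moves(targets=[{"x": -1, "y": -5, "z": 0, "twist": 0, "claw": 1}, {"x": -3, "y": -10, "z": 0, "twist": 0, "claw": 1}, {"x": -5, "y": -15, "z": 0, "twist": 0, "claw": 1}, {"x": -8, "y": -20, "z": 0, "twist": 0, "claw": 1}, {"x": -8, "y": -20, "z": 0, "twist": 0, "claw": 1}])

```text
time: 5.55
ee_pos: [0.6293, -0.2517, 0.0277]
orientation: [-1.57, -0.074, 0.073]
force: [0.5, -0.3, -0.4]
opening: 0.034
```

Run:
```python
from h import *
st()
shot("side","s5",(330,200,120,100))
```

```text
t 5.55 p [ 0.6293 -0.2517  0.0277] x [0.996 0.094 0.001] y [ 0.001 -0.    -1.   ] z [-0.094  0.996 -0.001] F [ 0.51 -0.27 -0.42] op 0.034
```

View pics/s5.png

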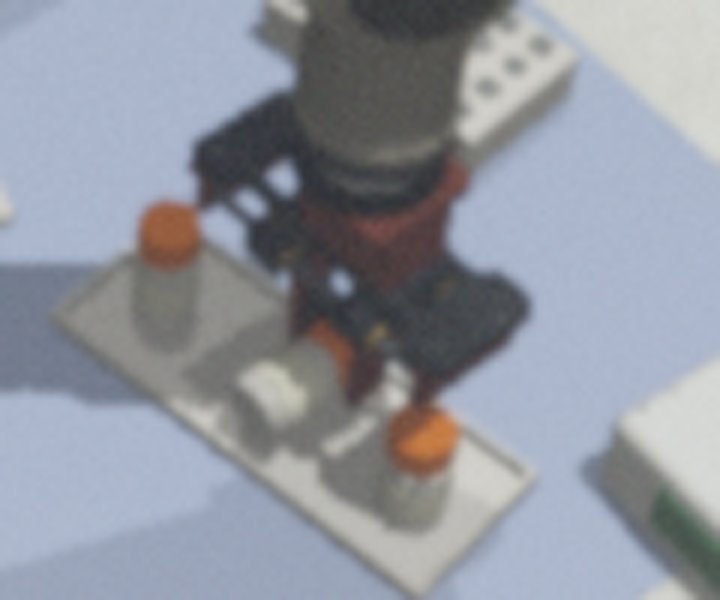

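Call:
apply_moves(targets=[{"x": -4, "y": -5, "z": 0, "twist": 0, "claw": 1}, {"x": -8, "y": -10, "z": 0, "twist": 0, "claw": 1}, {"x": -13, "y": -15, "z": 0, "twist": 0, "claw": 1}, {"x": -18, "y": -20, "z": 0, "twist": 0, "claw": 1}, {"x": -22, "y": -25, "z": 0, "twist": 0, "claw": 1}, {"x": -22, "y": -30, "z": 0, "twist": 0, "claw": 1}, {"x": -22, "y": -35, "z": 0, "twist": 0, "claw": 1}], squeeze=3)

```text
time: 6.3
ee_pos: [0.6075, -0.2532, 0.0622]
orientation: [-1.57, -0.074, 0.074]
force: [-0.3, 0.0, -0.9]
opening: 0.0341
```

Run:
```python
from h import *
st()
shot("side","s6",(330,200,120,100))
```

```text
t 6.3 p [ 0.6075 -0.2532  0.0622] x [0.996 0.094 0.   ] y [ 0.  0. -1.] z [-0.094  0.996  0.   ] F [-0.32  0.05 -0.91] op 0.0341
```

View pics/s6.png

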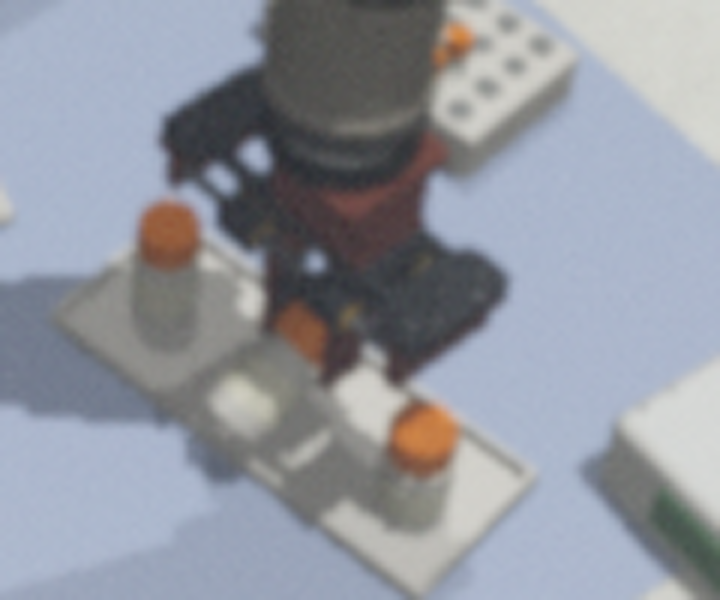

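Run:
```python
from h import *
u=np.array([.996,.094,0]);g=np.array([.6075,-.2525,.0785])
for d in range(0,91,15):
    a=np.radians(d);ax=u*np.cos(a)+np.array([0,0,np.sin(a)])
    b=g-ax*.058;c=g+ax*.012
    f=lambda p:((proj("side",p)-[330,200]+.4)*6).round(0)
    print(d,"base",f(b),"cap top",f(c), "lowz",(b[2]-.018*np.cos(a)).round(4))
```

```text
0 base [218. 388.] cap top [321. 317.] lowz 0.0605
15 base [220. 404.] cap top [321. 314.] lowz 0.0461
30 base [226. 414.] cap top [320. 311.] lowz 0.0339
45 base [238. 418.] cap top [317. 310.] lowz 0.0248
60 base [255. 416.] cap top [314. 311.] lowz 0.0193
75 base [274. 408.] cap top [310. 312.] lowz 0.0178
90 base [295. 395.] cap top [306. 315.] lowz 0.0205
```

The jar hangs at about 30° tilt: in the side view its base is at about (370,268) and its cap at (381,255). The full-width pad grip stops it swinging. I'll lay it back down centred, then re-grip with only the pad edge on the cap end so it can swing freely.

Call:
apply_moves(targets=[{"x": 20, "y": 5, "z": 7, "twist": 0, "claw": 1}, {"x": 20, "y": 15, "z": 7, "twist": 0, "claw": 1}, {"x": 20, "y": 25, "z": 7, "twist": 0, "claw": 1}, {"x": 20, "y": 34, "z": 7, "twist": 0, "claw": 1}, {"x": 20, "y": 42, "z": 7, "twist": 0, "claw": 1}, {"x": 20, "y": 48, "z": 7, "twist": 0, "claw": 1}, {"x": 20, "y": 53, "z": 7, "twist": 0, "claw": 1}, {"x": 20, "y": 53, "z": 7, "twist": 0, "claw": 1}])

```text
time: 7.15
ee_pos: [0.626, -0.2445, 0.0078]
orientation: [-1.569, -0.073, 0.075]
force: [-0.3, 0.4, -0.3]
opening: 0.0338
```

Call:
apply_moves(targets=[{"x": 0, "y": 0, "z": 0, "twist": 0, "claw": 0}, {"x": 0, "y": 0, "z": 0, "twist": 0, "claw": -0.3}, {"x": 0, "y": -8, "z": 0, "twist": 0, "claw": -0.4}, {"x": 0, "y": -8, "z": 0, "twist": 0, "claw": -0.4}])

```text
time: 7.55
ee_pos: [0.6276, -0.2448, 0.0182]
orientation: [-1.57, -0.076, 0.072]
force: [-1.0, -0.7, -0.1]
opening: 0.0602
```

Run:
```python
from h import *
st()
shot("side","s7",(330,200,120,100))
```

```text
t 7.55 p [ 0.6276 -0.2448  0.0182] x [0.996 0.094 0.002] y [ 0.002 -0.001 -1.   ] z [-0.094  0.996 -0.001] F [-1.05 -0.74 -0.07] op 0.0602
```

View pics/s7.png

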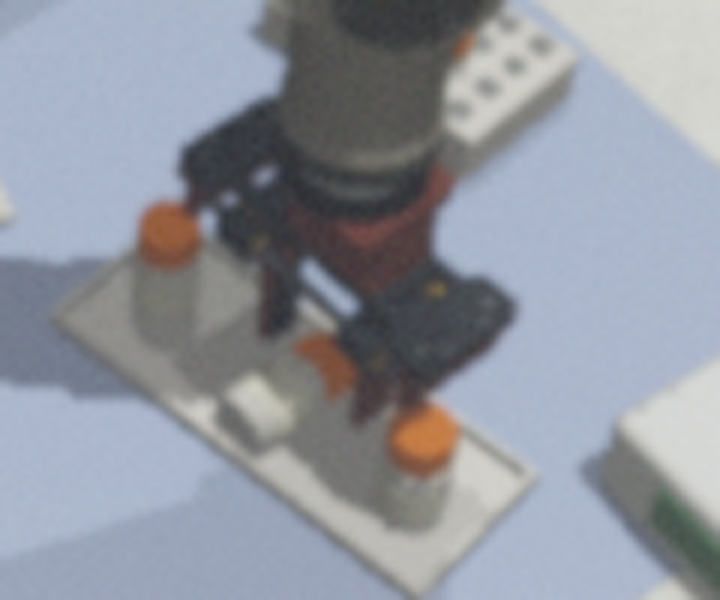

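Run:
```python
from h import *
u=np.array([.996,.094,0]);b=np.array([.5687,-.25,.022])
for s in (-.005,0,.005,.06,.07): print(s,((proj("side",b+u*s+[0,0,.018 if s>.01 else 0])-[330,200]+.4)*6).round(0))
for d in finder.cut_out("side","tipped_jar")[:2]:
    m=d["mask"].astype(np.uint8);print(d["conf"],d["uv"],cv2.boundingRect(m))
```

```text
-0.005 [225. 429.]
0 [232. 424.]
0.005 [239. 419.]
0.06 [320. 345.]
0.07 [334. 335.]
0.76 [377.4, 263.7] (366, 256, 23, 20)
```

Call:
apply_moves(targets=[{"x": 17, "y": 0, "z": 0, "twist": 0, "claw": -0.4}, {"x": 17, "y": 2, "z": 0, "twist": 0, "claw": 1}, {"x": 17, "y": 2, "z": 0, "twist": 0, "claw": 1}, {"x": 17, "y": 2, "z": 0, "twist": 0, "claw": 1}, {"x": 17, "y": 2, "z": 0, "twist": 0, "claw": 1}, {"x": 17, "y": 2, "z": 0, "twist": 0, "claw": 1}, {"x": 17, "y": 2, "z": 0, "twist": 0, "claw": 1}], squeeze=3)

```text
time: 8.35
ee_pos: [0.6433, -0.2429, 0.0146]
orientation: [-1.57, -0.073, 0.074]
force: [-0.4, -0.6, -0.1]
opening: 0.0336
```

Call:
apply_moves(targets=[{"x": 0, "y": -8, "z": 0, "twist": 0, "claw": 1}, {"x": -3, "y": -16, "z": 0, "twist": 0, "claw": 1}, {"x": -6, "y": -24, "z": 0, "twist": 0, "claw": 1}, {"x": -10, "y": -32, "z": 0, "twist": 0, "claw": 1}, {"x": -15, "y": -40, "z": 0, "twist": 0, "claw": 1}, {"x": -20, "y": -47, "z": 0, "twist": 0, "claw": 1}, {"x": -25, "y": -54, "z": 0, "twist": 0, "claw": 1}, {"x": -25, "y": -60, "z": 0, "twist": 0, "claw": 1}])

```text
time: 9.15
ee_pos: [0.6179, -0.2455, 0.0753]
orientation: [-1.57, -0.073, 0.074]
force: [0.1, 0.2, -1.6]
opening: 0.0338
```

Run:
```python
from h import *
st()
shot("side","s8",(330,200,120,100))
```

```text
t 9.15 p [ 0.6179 -0.2455  0.0753] x [ 0.996  0.093 -0.   ] y [-0. -0. -1.] z [-0.093  0.996 -0.   ] F [ 0.08  0.15 -1.6 ] op 0.0338
```

View pics/s8.png

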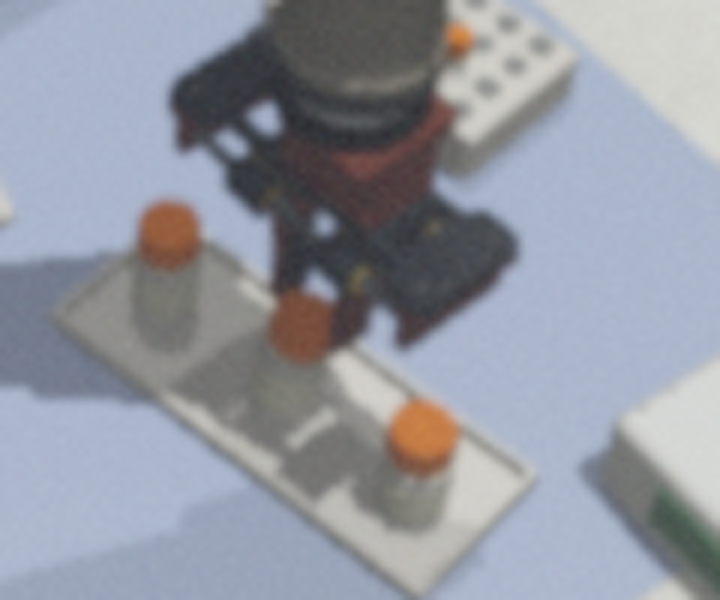

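Run:
```python
from h import *
for z in (.083,.088):print(onz("side",np.array([302,316])/6+[330,200]-.4,z))
for n in("side",):
  for q in("tipped_jar","jar_a"):
    for d in finder.pinpoint(n,q)[:3]: print(q,d["conf"],np.round(d["uv"],1),onz(n,d["uv"],.004),onz(n,d["uv"],.016))
```

```text
[ 0.60939775 -0.24802424  0.083     ]
[ 0.60675105 -0.25074317  0.088     ]
tipped_jar 0.81 [376.  265.7] [ 0.60808581 -0.24004627  0.004     ] [ 0.60219135 -0.24620052  0.016     ]
jar_a 0.74 [397.5 285. ] [ 0.61933949 -0.33263411  0.004     ] [ 0.61332562 -0.33780594  0.016     ]
jar_a 0.46 [358.1 253.4] [ 0.58902142 -0.16970599  0.004     ] [ 0.58332925 -0.1766066   0.016     ]
jar_a 0.44 [303.2 191.7] [0.58549891 0.17297767 0.004     ] [0.57984412 0.16244096 0.016     ]
```

The jar hangs nearly upright at about (0.606,-0.247). The gap midpoint is (0.608,-0.242). Lowering it.

Call:
apply_moves(targets=[{"x": 1, "y": 2, "z": 4, "twist": 0, "claw": 1}, {"x": 1, "y": 4, "z": 4, "twist": 0, "claw": 1}, {"x": 1, "y": 6, "z": 4, "twist": 0, "claw": 1}, {"x": 1, "y": 8, "z": 4, "twist": 0, "claw": 1}, {"x": 1, "y": 9, "z": 4, "twist": 0, "claw": 1}, {"x": 1, "y": 10, "z": 4, "twist": 0, "claw": 1}, {"x": 1, "y": 10, "z": 4, "twist": 0, "claw": 1}])

```text
time: 10.0
ee_pos: [0.6196, -0.2413, 0.065]
orientation: [-1.57, -0.074, 0.073]
force: [-0.4, -0.4, 4.9]
opening: 0.0336
```

Run:
```python
from h import *
st()
shot("side","s9",(330,200,120,100))
for d in finder.pinpoint("side","tipped_jar")[:3]: print(d["conf"],np.round(d["uv"],1),onz("side",d["uv"],.004))
for i in range(3): print(monitor.sense()["force"].round(2)); optics.grab_frame("side")
```

```text
t 10.0 p [ 0.6196 -0.2413  0.065 ] x [0.996 0.094 0.001] y [ 0.001 -0.    -1.   ] z [-0.094  0.996 -0.   ] F [-0.4  -0.43  4.88] op 0.0336
0.62 [378.9 263. ] [ 0.62220001 -0.23684887  0.004     ]
0.58 [355.  250.4] [ 0.5876911  -0.15427938  0.004     ]
[-0.42  0.23  4.64]
[-0.7  -0.26  5.45]
[-0.69  0.53  4.5 ]
```

View pics/s9.png

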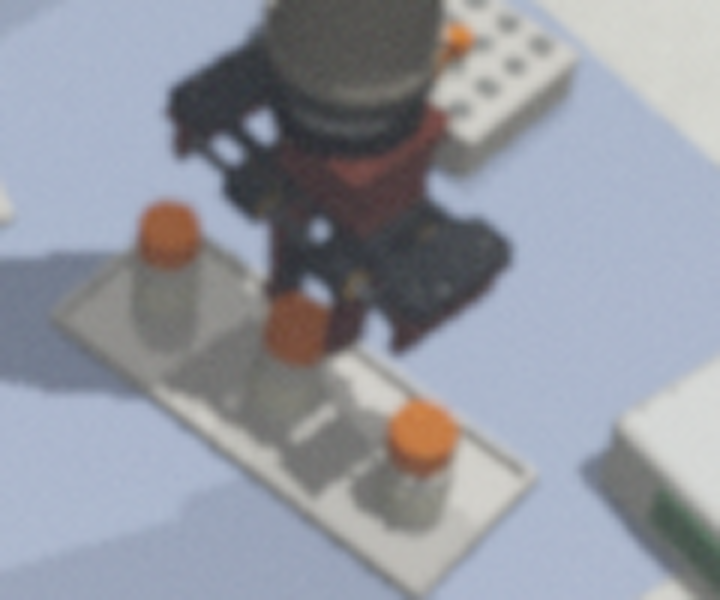

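Base is on the floor (Fz ≈ 5 N). I'll ease up 1 mm and open gently.

Call:
apply_moves(targets=[{"x": 0, "y": -1, "z": 0, "twist": 0, "claw": 1}, {"x": 0, "y": -1, "z": 0, "twist": 0, "claw": 0.15}, {"x": 0, "y": -1, "z": 0, "twist": 0, "claw": 0}, {"x": 0, "y": -1, "z": 0, "twist": 0, "claw": -0.3}, {"x": 0, "y": -1, "z": 0, "twist": 0, "claw": -0.3}])

```text
time: 10.75
ee_pos: [0.6193, -0.2409, 0.0654]
orientation: [-1.569, -0.074, 0.074]
force: [0.4, 0.4, 0.6]
opening: 0.0555
```

Run:
```python
from h import *
st()
shot("side","s10",(330,200,120,100))
for q in("tipped_jar","jar_a"):
  for d in finder.pinpoint("side",q)[:3]: print(d["conf"],np.round(d["uv"],1),onz("side",d["uv"],.004))
```

```text
t 10.75 p [ 0.6193 -0.2409  0.0654] x [ 0.996  0.094 -0.   ] y [-0.  0. -1.] z [-0.094  0.996  0.   ] F [0.36 0.38 0.55] op 0.0555
0.67 [375.1 265.9] [ 0.60522827 -0.23909081  0.004     ]
0.82 [400.4 284.9] [ 0.62697557 -0.33719848  0.004     ]
0.65 [358.8 253.2] [ 0.59140263 -0.17030459  0.004     ]
0.62 [300.3 191.9] [0.57592513 0.17807006 0.004     ]
```

View pics/s10.png

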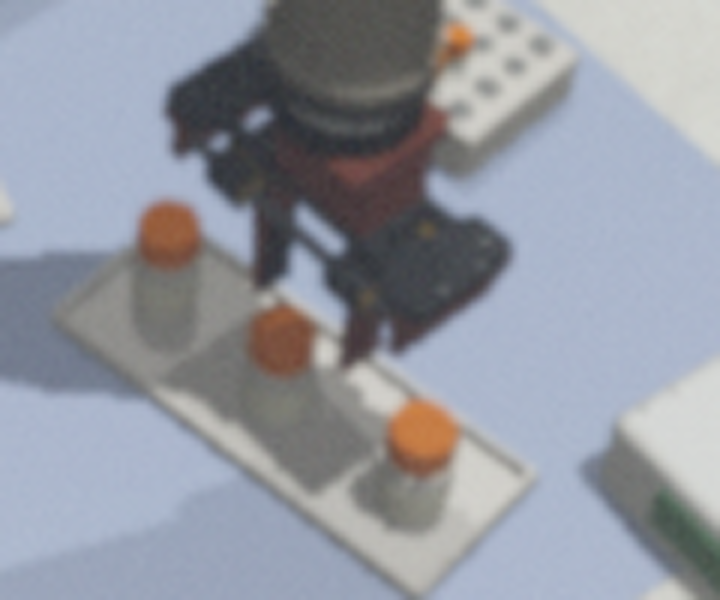

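The jar stands on its own between the neighbours, cap at about (377,255) in the full frame. Rising now and heading to the knob.

Call:
apply_moves(targets=[{"x": 0, "y": -15, "z": 0, "twist": 0, "claw": -0.4}, {"x": 0, "y": -50, "z": 0, "twist": 0, "claw": -0.4}, {"x": 0, "y": -100, "z": 0, "twist": 0, "claw": -0.4}, {"x": 0, "y": -140, "z": 0, "twist": 0, "claw": -0.4}, {"x": -20, "y": -150, "z": 45, "twist": 0, "claw": -0.4}, {"x": -40, "y": -150, "z": 90, "twist": 0, "claw": -0.4}, {"x": -60, "y": -150, "z": 130, "twist": 0, "claw": -0.4}, {"x": -60, "y": -150, "z": 170, "twist": 0, "claw": -0.4}])

```text
time: 11.7
ee_pos: [0.5412, -0.077, 0.217]
orientation: [-1.569, -0.073, 0.072]
force: [0.4, 0.5, 0.3]
opening: 0.0616
```

Run:
```python
from h import *
print(onz("side",np.array([175,235])/6+[255,130]-.4,.15), onz("top",np.array([278,384])/6+[210,140]-.4,.158))
print(tri(("side",np.array([175,235])/6+[255,130]-.4),("top",np.array([278,384])/6+[210,140]-.4)))
go([.519,.178,.215])
shot("side","s11",(330,200,120,100));shot("top","t11",(330,130,120,100))
```

```text
[0.51810837 0.17703751 0.15      ] [0.51577829 0.17934003 0.158     ]
[0.51778786 0.17988896 0.1477814 ]
t 11.7 p [ 0.5412 -0.077   0.217 ] x [0.996 0.092 0.   ] y [ 0.  0. -1.] z [-0.092  0.996  0.   ] F [0.45 0.48 0.26] op 0.0616
tool shift mm [  1.4   2.1 256. ] yaw 0.0923
```

View pics/s11.png

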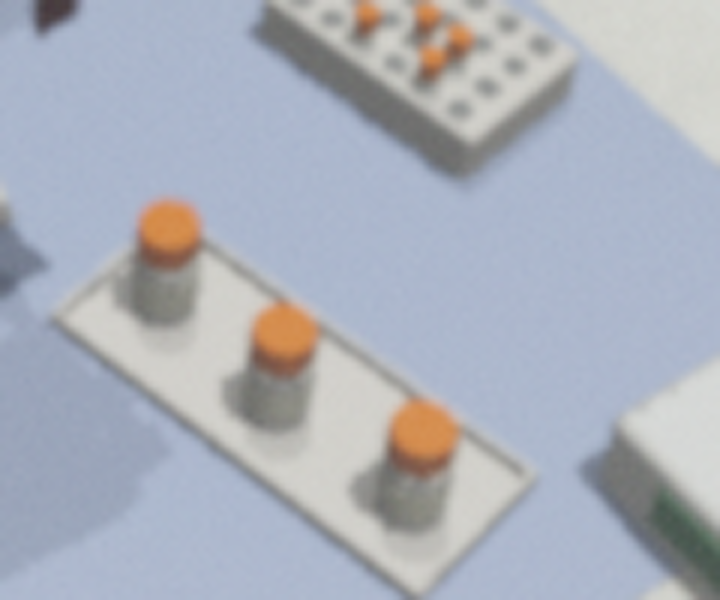

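View pics/t11.png

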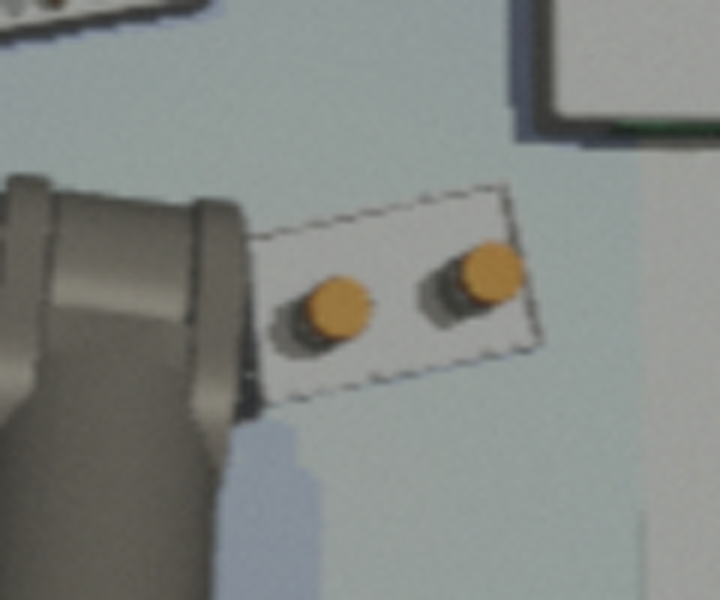

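Run:
```python
from h import *
a,b,c=[onz("top",np.array(p)/6+[330,130]-.4,.074) for p in((492,273),(180,322),(338,309))]
print(a,b,c); r=(b-a)[:2];L=np.linalg.norm(r);r/=L;d=(c-a)[:2];print("L",L,"along",d@r,"perp",d@[r[1],-r[0]])
a,b,c=[onz("side",np.array(p)/6+[330,200]-.4,.074) for p in((424,426),(169,223),(285,327))]
print(a,b,c); r=(b-a)[:2];L=np.linalg.norm(r);r/=L;d=(c-a)[:2];print("L",L,"along",d@r,"perp",d@[r[1],-r[0]])
```

```text
[ 0.62088864 -0.32628802  0.074     ] [ 0.59184905 -0.15305854  0.074     ] [ 0.59995589 -0.24063411  0.074     ]
L 0.17564665781461639 along 0.0879359688258123 perp -0.006483551633961869
[ 0.62277405 -0.32895396  0.074     ] [ 0.59322796 -0.15671042  0.074     ] [ 0.60266989 -0.24387511  0.074     ]
L 0.1747592832814784 along 0.08725304926777554 perp -0.005430695483460979
```

The jar is upright, centred along the gap and about 6 mm off the row line, so I'll leave it. On to the knob.

Call:
apply_moves(targets=[{"x": 1, "y": 0, "z": 256, "twist": 0, "claw": -0.4}, {"x": 1, "y": 0, "z": 256, "twist": 0, "claw": -0.4}, {"x": 1, "y": 0, "z": 256, "twist": 0, "claw": -0.4}, {"x": 1, "y": 0, "z": 256, "twist": 0, "claw": -0.4}, {"x": 1, "y": 0, "z": 256, "twist": 0, "claw": -0.4}, {"x": 1, "y": 0, "z": 256, "twist": 0, "claw": -0.4}, {"x": 1, "y": 0, "z": 256, "twist": 0, "claw": -0.4}])

```text
time: 12.5
ee_pos: [0.5207, 0.1789, 0.2163]
orientation: [-1.569, -0.077, 0.076]
force: [0.6, -1.0, 0.2]
opening: 0.0614
```

Run:
```python
from h import *
go([.518,.178,.133])
shot("side","s12",(245,70,110,150),4);shot("top","t12",(200,130,120,100))
```

```text
t 12.5 p [0.5207 0.1789 0.2163] x [0.995 0.097 0.001] y [ 0.001  0.    -1.   ] z [-0.097  0.995  0.   ] F [ 0.56 -0.98  0.24] op 0.0614
tool shift mm [-2.9 83.3 -0.6] yaw 0.0975
```

View pics/s12.png

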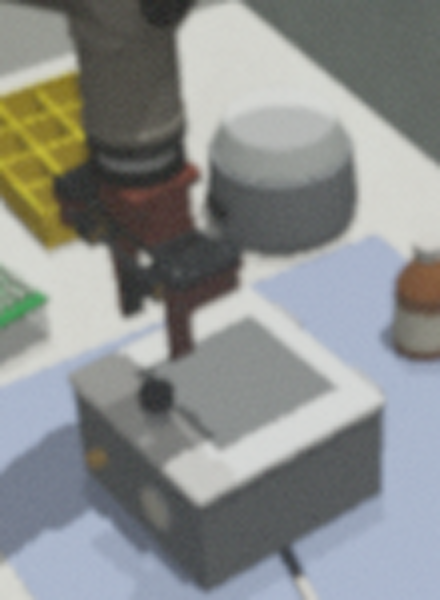

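View pics/t12.png

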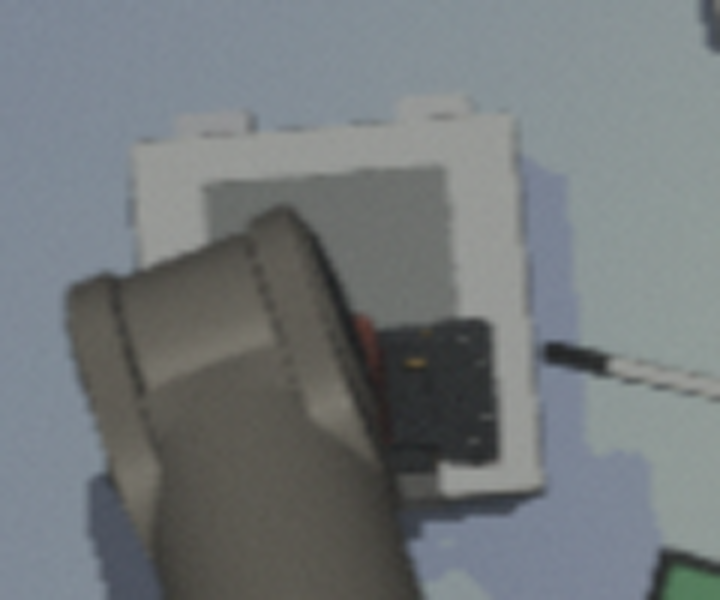

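Call:
apply_moves(targets=[{"x": -2, "y": 30, "z": 0, "twist": 0, "claw": -0.4}, {"x": -2, "y": 55, "z": 0, "twist": 0, "claw": -0.4}, {"x": -2, "y": 70, "z": 0, "twist": 0, "claw": -0.4}, {"x": -2, "y": 78, "z": 0, "twist": 0, "claw": -0.4}, {"x": -2, "y": 82, "z": 0, "twist": 0, "claw": -0.4}, {"x": -2, "y": 82, "z": 0, "twist": 0, "claw": -0.4}])

```text
time: 13.2
ee_pos: [0.519, 0.1763, 0.1339]
orientation: [-1.57, -0.073, 0.073]
force: [0.5, -1.0, 0.1]
opening: 0.0615
```

Run:
```python
from h import *
go([.518,.178,.133])
shot("side","s13",(245,120,110,90),6)
```

```text
t 13.2 p [0.519  0.1763 0.1339] x [0.996 0.092 0.   ] y [ 0. -0. -1.] z [-0.092  0.996 -0.   ] F [ 0.5  -0.99  0.13] op 0.0615
tool shift mm [-0.9  0.9  1.7] yaw 0.0926
```

View pics/s13.png

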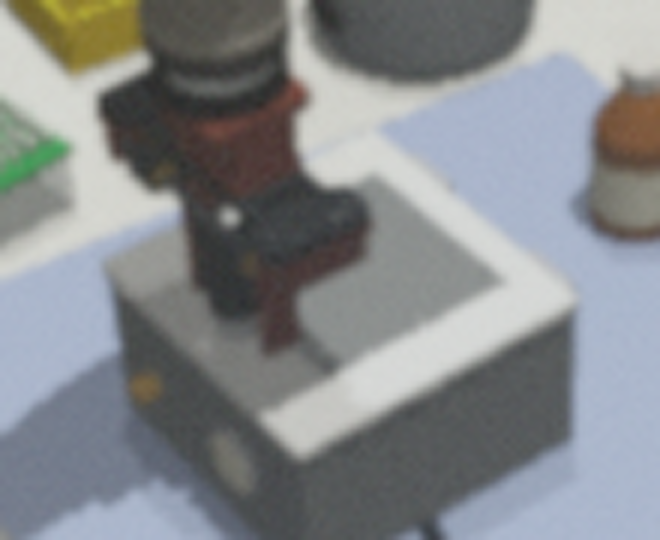

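Call:
apply_moves(targets=[{"x": 0, "y": 0, "z": 1, "twist": 0, "claw": 1}, {"x": 0, "y": 0, "z": 1, "twist": 0, "claw": 1}, {"x": 0, "y": 0, "z": 1, "twist": 0, "claw": 1}, {"x": 0, "y": 0, "z": 1, "twist": 0, "claw": 1}, {"x": 0, "y": 0, "z": 1, "twist": 0, "claw": 1}], squeeze=8)

```text
time: 13.75
ee_pos: [0.5185, 0.1801, 0.1339]
orientation: [-1.567, -0.075, 0.074]
force: [-0.5, 4.7, -0.1]
opening: 0.0316
```

Call:
apply_moves(targets=[{"x": 0, "y": 0, "z": 0, "twist": 0, "claw": 1}, {"x": 0, "y": 0, "z": 0, "twist": 0, "claw": 1}, {"x": 0, "y": 0, "z": 0, "twist": 0, "claw": 1}], squeeze=50)

```text
time: 14.05
ee_pos: [0.5185, 0.1801, 0.1339]
orientation: [-1.568, -0.075, 0.075]
force: [-0.0, 5.5, -0.1]
opening: 0.031
```

Knob gripped (31 mm). I'll centre out the 5 N side load, then pull slowly.

Call:
apply_moves(targets=[{"x": 0, "y": 0, "z": 1, "twist": 0, "claw": 1}, {"x": 0, "y": 0, "z": 2, "twist": 0, "claw": 1}, {"x": 0, "y": -0.4, "z": 2, "twist": 0, "claw": 1}, {"x": 0, "y": -0.8, "z": 2, "twist": 0, "claw": 1}, {"x": 0, "y": -1.2, "z": 2, "twist": 0, "claw": 1}, {"x": 0, "y": -1.6, "z": 2, "twist": 0, "claw": 1}])

```text
time: 14.65
ee_pos: [0.5187, 0.1802, 0.135]
orientation: [-1.57, -0.074, 0.073]
force: [4.2, 3.1, -6.6]
opening: 0.0309
```

Call:
apply_moves(targets=[{"x": 0.3, "y": -0.3, "z": 1, "twist": 0, "claw": 1}, {"x": 0.4, "y": -0.6, "z": 1, "twist": 0, "claw": 1}, {"x": 0.5, "y": -0.9, "z": 1, "twist": 0, "claw": 1}, {"x": 0.6, "y": -1.2, "z": 1, "twist": 0, "claw": 1}, {"x": 0.7, "y": -1.5, "z": 1, "twist": 0, "claw": 1}])

```text
time: 15.15
ee_pos: [0.519, 0.1802, 0.1364]
orientation: [-1.571, -0.073, 0.074]
force: [4.3, -2.8, -7.5]
opening: 0.0312
```

Call:
apply_moves(targets=[{"x": 0, "y": -0.3, "z": 0, "twist": 0, "claw": 1}, {"x": 0.1, "y": -0.6, "z": 0, "twist": 0, "claw": 1}, {"x": 0.2, "y": -0.9, "z": 0, "twist": 0, "claw": 1}, {"x": 0.3, "y": -1.2, "z": 0, "twist": 0, "claw": 1}])

```text
time: 15.55
ee_pos: [0.5194, 0.1803, 0.1378]
orientation: [-1.571, -0.073, 0.073]
force: [4.8, -2.2, -5.3]
opening: 0.0311
```

Call:
apply_moves(targets=[{"x": 0.5, "y": -0.5, "z": -0.3, "twist": 0, "claw": 1}, {"x": 0.8, "y": -1, "z": -0.3, "twist": 0, "claw": 1}, {"x": 1, "y": -1.5, "z": -0.3, "twist": 0, "claw": 1}, {"x": 1.2, "y": -2, "z": -0.3, "twist": 0, "claw": 1}, {"x": 1.4, "y": -2.5, "z": -0.3, "twist": 0, "claw": 1}, {"x": 1.5, "y": -3, "z": -0.3, "twist": 0, "claw": 1}, {"x": 1.6, "y": -3.5, "z": -0.3, "twist": 0, "claw": 1}, {"x": 1.8, "y": -4, "z": -0.3, "twist": 0, "claw": 1}])

```text
time: 16.35
ee_pos: [0.5204, 0.1805, 0.1417]
orientation: [-1.571, -0.072, 0.075]
force: [1.5, -5.7, -3.9]
opening: 0.031
```

Run:
```python
from h import *
st()
shot("side","s14",(245,120,110,90),6)
```

```text
t 16.35 p [0.5204 0.1805 0.1417] x [ 0.996  0.094 -0.002] y [-0.001 -0.001 -1.   ] z [-0.094  0.996 -0.001] F [ 1.48 -5.74 -3.88] op 0.031
```

View pics/s14.png

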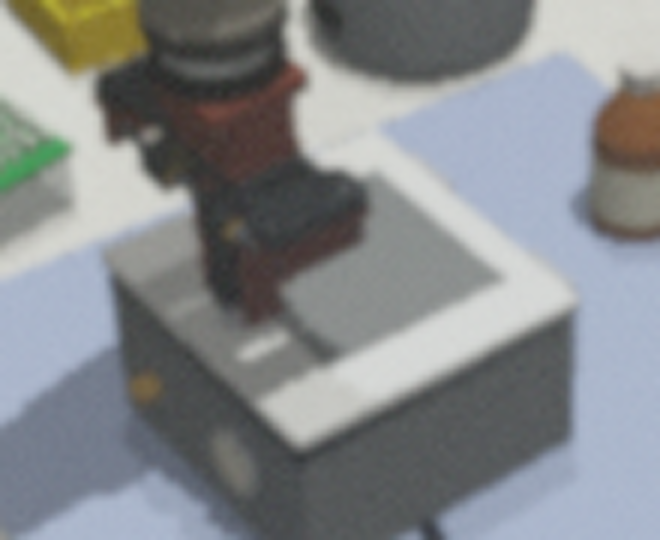

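The front corner has risen slightly in the side view, crop y 458 to 450. The pull is down to about the lid's weight (3.9 N), so the gasket is free. Continuing to 17 mm.

Call:
apply_moves(targets=[{"x": 0.1, "y": -1, "z": -0.5, "twist": 0, "claw": 1}, {"x": 0.4, "y": -2, "z": -1, "twist": 0, "claw": 1}, {"x": 0.7, "y": -3, "z": -1.3, "twist": 0, "claw": 1}, {"x": 1, "y": -4, "z": -1.3, "twist": 0, "claw": 1}, {"x": 1.3, "y": -5, "z": -1.3, "twist": 0, "claw": 1}, {"x": 1.6, "y": -6, "z": -1.3, "twist": 0, "claw": 1}, {"x": 1.9, "y": -7, "z": -1.3, "twist": 0, "claw": 1}, {"x": 2.2, "y": -8, "z": -1.3, "twist": 0, "claw": 1}])

```text
time: 17.2
ee_pos: [0.5234, 0.1807, 0.1501]
orientation: [-1.569, -0.074, 0.074]
force: [0.9, 0.3, -4.5]
opening: 0.0311
```

Run:
```python
from h import *
st()
shot("side","s15",(245,120,110,90),6)
for i in range(3): print(monitor.sense()["force"].round(2)); optics.grab_frame("side")
st()
```

```text
t 17.2 p [0.5234 0.1807 0.1501] x [0.996 0.094 0.   ] y [ 0.     0.001 -1.   ] z [-0.094  0.996  0.001] F [ 0.94  0.32 -4.51] op 0.0311
[ 1.07  0.54 -4.65]
[ 0.78  0.51 -3.73]
[ 0.84  0.51 -4.91]
t 17.4 p [0.5234 0.1806 0.15  ] x [0.996 0.094 0.   ] y [ 0.     0.001 -1.   ] z [-0.094  0.996  0.001] F [ 0.03  0.84 -3.93] op 0.0308
```

View pics/s15.png

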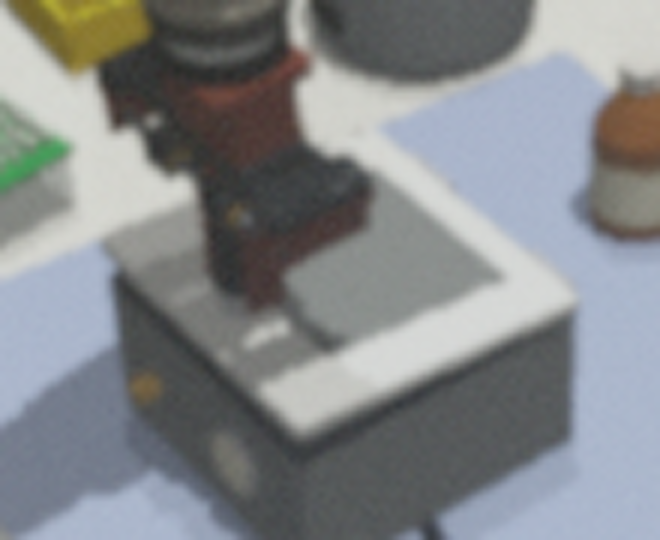

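Run:
```python
from h import *
p=onz("side",np.array([300,458])/6+[245,120]-.4,.112)
print(p)
for dz in(.015,.018,.02,.022): print(dz,((proj("side",p+[.12*dz,0,dz])-[245,120]+.4)*6).round(1))
a=cv2.imread("pics/s13.png");b=cv2.imread("pics/s15.png")
cv2.imwrite("pics/cmp.png",np.hstack([a[330:500,200:400],b[330:500,200:400]]).repeat(2,0).repeat(2,1))
```

```text
[0.50031772 0.07695481 0.112     ]
0.015 [301.1 437.8]
0.018 [301.4 433.8]
0.02 [301.5 431. ]
0.022 [301.7 428.3]
```

View pics/cmp.png

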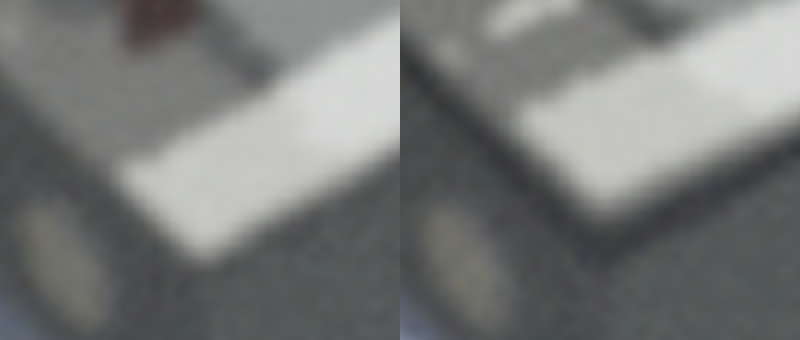

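The corner shift of about 23 crop px gives roughly 17–19 mm open. I'll raise it another 1.5 mm and settle.

Call:
apply_moves(targets=[{"x": 0.2, "y": -0.7, "z": 0, "twist": 0, "claw": 1}, {"x": 0.3, "y": -1.5, "z": 0, "twist": 0, "claw": 1}, {"x": 0.3, "y": -1.5, "z": 0, "twist": 0, "claw": 1}, {"x": 0.3, "y": -1.5, "z": 0, "twist": 0, "claw": 1}, {"x": 0.3, "y": -1.5, "z": 0, "twist": 0, "claw": 1}, {"x": 0.3, "y": -1.5, "z": 0, "twist": 0, "claw": 1}])

```text
time: 18.0
ee_pos: [0.5239, 0.1807, 0.1516]
orientation: [-1.569, -0.075, 0.074]
force: [1.3, 3.1, -5.6]
opening: 0.0308
```

Run:
```python
from h import *
st()
shot("side","s16",(245,120,110,90),6)
cv2.imwrite("pics/s16f.png",optics.grab_frame("side"))
b=cv2.imread("pics/s16.png");a=cv2.imread("pics/s13.png")
cv2.imwrite("pics/cmp2.png",np.hstack([a[330:500,200:400],b[330:500,200:400]]).repeat(2,0).repeat(2,1))
for i in range(4): optics.grab_frame("top")
st()
```

```text
t 18.0 p [0.5239 0.1807 0.1516] x [0.996 0.094 0.001] y [ 0.001  0.001 -1.   ] z [-0.094  0.996  0.001] F [ 1.33  3.05 -5.6 ] op 0.0308
t 18.3 p [0.5239 0.1807 0.1516] x [0.996 0.094 0.001] y [ 0.001  0.001 -1.   ] z [-0.094  0.996  0.001] F [ 2.61  3.85 -5.14] op 0.0311
```

View pics/cmp2.png

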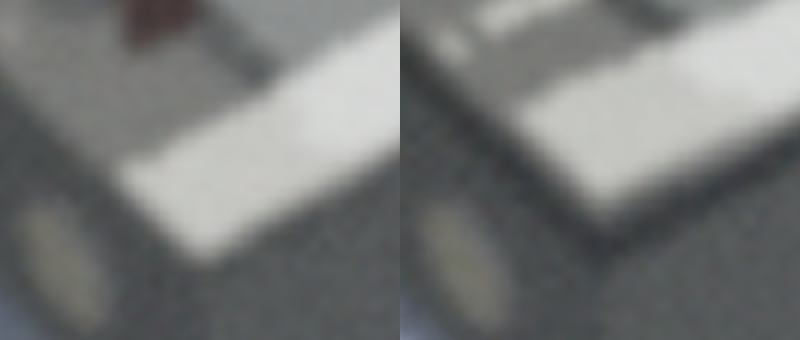

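View pics/s16f.png

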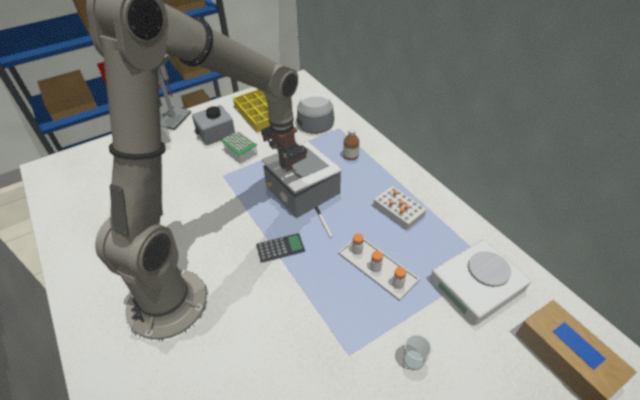

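The lid's corner is about 18–20 mm up. All three jars stand at about (358,243), (377,261) and (400,278). The pen, calculator and beaker are where they were, and the pose is steady. Handing in.

```bash
python3 -c "
from h import *
workorder.sign_off();st()"
```

```text
the job is handed in; nothing more can be done
the job is handed in; nothing more can be done
```

Both parts are done and the job is handed in at about 18 s. The fallen jar stands upright in the gap. The gripper still holds the lid by its knob, with the front edge about 2 cm open.

- **Jar:** My first grip, full pad on the cap, held the jar stuck at about 30°. I laid it back down inside the tray and gripped only the cap end at 3 N. It then swung upright, and I lowered it and let go. My last measurement put it centred along the gap but about 6 mm off the row line, towards the robot. I left it there rather than risk knocking it. The neighbours show no visible movement.
- **Lid:** I gripped the knob at 50 N and pulled slowly. The highest pull I read was about 7.5 N, but only at the end of each move, so the actual peak may have been higher. It then fell to roughly the lid's weight.
- **Opening:** The tool rose 17.7 mm at the knob, which means about 20 mm at the front edge. The image check reads slightly lower, about 18–20 mm. The tool position did not change over the last 0.3 s.
- **Forces at the end:** The last reading was about 5 N downward on the tool, more than the expected 3 N, plus about 4 N sideways, which I did not trim out.
- **Other things on the bench:** The calculator, pen and beaker look undisturbed in the last picture.

One move call was refused because it had no twist value. Nothing moved, and I resent it.

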